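# Snap the terminal cover off the weld-return box

## Task

Open the terminal box on the welding bench so that its studs can be inspected: press the yellow snap tab fully in until the orange terminal cover springs loose, then push the cover straight along, out of its rails and right off the terminals, so that it stands upright on the bench just past the end of the base plate. Only press and push, do not pick the cover up; keep off the copper terminals and leave the pipe offcut, the tube offcut and the jar standing where they are.

Things in the scene. Friction and masses are not known exactly. Their poses are not given: they have to be found in the camera images.
- terminal_box: Blue box bolted to the bench. Origin on the bench under the closed cover's centre; x = direction in which the cover slides off, z up. Housing x -156 to -56 mm, 100 wide, 49 high. Dark base plate under the terminals, x -57 to +46 mm, 60 wide, 4 thick. Rails on the bench, x -56 to +6 mm, 11.5 high, hook over the cover's side feet (2 mm play): until clear of them the cover can only slide
- snap_tab (a joint): Yellow snap tab, m: 0 out, 0.006 fully pressed, straight down; spring 2 N rising to 7 N plus some catch friction; returns when let go. Its tooth frees the cover after about 4 mm; held fully down for half a second, damped spring plungers move the cover 14 mm along box +x, past the tooth, where it stops. Let go sooner, it may catch again
- tab_top (a point): Centre of the top of the yellow tab pad, 30 mm (box x) by 36 mm; 57 mm above the bench when out, 8 mm proud of the housing (2 mm when pressed). At box x -79 mm, y 0: 24 mm behind the closed cover's rear edge
- cover: Loose orange cover, 0.12 kg: hood 110 mm long (x), 81 wide (95 over its feet), roof 50 mm above its underside, walls 3 to 4 mm, open below and at the rear (-x). Origin at the centre of its underside, axes as the box's when closed. It stands on the bench over the plate and terminals and slides along the bench with about 0.5 N; its rear clears the plate's end after 101 mm from closed
- cover_center (a point): Centre of the cover, 25 mm above its underside
- ridge (a point): Middle of the rear (-x) face of the thumb ridge across the cover's roof, the face to push on: 60 mm wide, 8 thick, 14.5 tall above the roof. The point is 12 mm ahead of the cover's centre, 57 mm above its underside, 7 mm above the roof; on the slide line (box y 0). The roof behind it is free for 67 mm
- terminals: Copper bar with two brass studs under the cover, fixed on the base plate: box x -56 to +40 mm, 44 mm wide, studs to 39 mm above the bench. Origin same as the box's. Not to be touched by the robot
- tube_offcut: Bystander: loose steel square tube offcut 40 by 40 mm, 45 mm high, standing on end; origin at the centre of its underside
- pipe_offcut: Bystander: loose copper-coloured pipe offcut, 60 mm across, 40 mm high, standing on end; origin at the centre of its underside
- paste_jar: Bystander: loose white jar with a red cap, 56 mm across, 65 mm high, standing; origin at the centre of its underside
Things that resemble listed ones, but are neither listed nor needed, are in the scene too. Several things have the shape of the cover; the one meant has the colours described above.

How it is judged:
By the outcome, as a careful person would: the job done as asked, in the order asked, and still so for the second after the job is handed in, with the robot touching nothing.
It also fails if it takes over 40 s, if anything falls off the work surface, if the arm or the gripper's body presses on something with over 40 N, if the wrist force passes 120 N, or if a joint passes its speed limit or range.

## Robot

A 6-joint arm with a two-finger parallel gripper is mounted at the origin on the work surface. World frame = base frame: x ahead of the robot, y to its left, z up, the work surface at z = 0. Lengths are in m, angles in degrees, forces in N, time in s.
With the tool pointing down it reaches from about 0.375 to 0.9 m from the base axis. Payload 3.1 kg.
Tool frame: the origin (TCP) lies on the centre line of the jaws, within the pads' length; the fingertips stand 25 mm ahead of it and the grasp point (between the pads) lies 6 mm ahead of it; z points along the fingers, y is the line along which they close (so a half turn about z gives the same grasp; the last joint's range is limited). The gripper opens to 87 mm and grips with 3 to 60 N. Pads are 19 mm wide; open, the fingers measure 117 mm over their backs; the gripper's body (75 mm by 190 mm) begins 51 mm behind the grasp point.
Start: joints at [67.007, 30.224, 82.088, -0, 67.689, -10.227], TCP at [0.138, 0.61, 0.248] pointing down, gripper open.
Joint ranges: [-176.69, 176.69], [-43.24, 126.21], [12.49, 139.97], [-82, 262], [0, 151.66], [-163.58, 163.58]. Speed limits (degrees/s): [159.86, 159.86, 180, 180, 180, 180].

## Interface

Orientations are given as a 3x3 rotation matrix whose columns are the frame's x, y, z axes.
In Python, from rig import * gives the robot as it stands.
- The arm moves only by the tool step_arm, never from a script. Its argument "steps" is a list of rows, each a list of 7 numbers: the shift along the tool's x, y, z normalised to -1 to 1, where 1 is 0.3 m, then the turn, a rotation vector about the tool's x, y, z normalised to -1 to 1, where 1 is 45 degrees, then the gripper's target within -1 to 1 (shut at 1, half-way at 0, fully open at -1). A call has 1 to 8 rows; each row is the pose to reach, as a shift and turn from the pose commanded when the call began, along the tool's axes at that moment; what a row does not reach only later rows make up. A row lasts 1/12 s, in which the tool goes at most 41.7 mm and 7.16 degrees, less where a joint would pass 70% of its speed; a pose out of reach is approached as far as the arm can. A call with a number of a shift or a turn outside -1 to 1 is refused whole. A call with a gripper value outside its range is refused whole. The fingers move at their own pace and stop on an object; the grip force is fixed at half the most. Time passes only in rows, so rows that repeat a pose let the fingers close. It gives the time, the measured TCP pose, the force, the opening and the grip force at its end, in the units of the state.
- read_state(): the state, without advancing time (a new reading comes with each control period).
- capture(name): name is "scene" or "top" or "wrist"; returns a dict with "image" (400x640x3 uint8, red, green, blue), "vertical_fov" (degrees; the focal length in pixels is half the picture's height over the tangent of half this angle, whatever the lens; pixels are square), "cx", "cy" (the principal point, pixels), "k1" (the pictures are not rectified: a ray, as slopes to the right and down, at radius r is drawn at 1 + k1 r^2 times it, then the intrinsics apply), "world_from_camera" (4x4, takes a point from camera to world coordinates); the wrist camera has in their place "T_tool_cam" (4x4, takes a point from camera to tool coordinates, whose origin is the TCP and whose axes are the flange's). Camera axes: x right, y down, z forward; pixel columns grow to the right and rows downward; lengths in m; the calibration is good to about 2 mm. A picture is of the moment at which its call begins: read the wrist's pose just before it. There is no depth.
- hand_in(): hands the job in; it is judged then, once.
The state is a dict: "time_s": time; "joint_positions": joint angles; "qvel": joint speeds; "tau": joint torques, N m; "position": TCP position; "tcp_rot": TCP orientation; "force": force on the tool from outside, world axes, zero at the start; "moment": the same for the moment, N m; "opening": opening from 0.0 (shut) to 1.0 (fully open); "grasp_force": force on a finger pad.
Only numpy, scipy, OpenCV 4.12 (cv2) and the standard library are available. Lean on these libraries where they do the work, as an engineer would, in place of code of your own. Each camera call takes 0.05 s, during which the arm holds its last target. There are 200 camera calls.

## Working session

There is one attempt and no reset: what is moved stays moved. The work goes in short steps, Python scripts to look and compute and a tool call to move; the robot and the scene stay as the last step left them, time stands still between calls to the robot, and variables do not carry over. Pictures are saved under pics/ and viewed, at most 10 in all, crops included, and the job is handed in when it is done.

Besides the shell and the picture viewer there is one more tool, called after ">>>" in YAML: its name, and indented under it one key for each argument. step_arm: Moves the arm, as the interface text tells. Scaled input: -1 to 1 covers 0.3 m each way for a shift and 45 degrees each way for a turn. Its arguments: {"type":"object","properties":{"steps":{"type":"array"}},"required":["steps"]}

```bash
mkdir -p pics; cat > h.py <<'E'
from rig import *
import numpy as np, cv2
def snap(cam,name):
    s=read_state(); c=capture(cam)
    cv2.imwrite(f'pics/{name}.png',c['image'][:,:,::-1])
    T=c.get('world_from_camera')
    if T is None:
        W=np.eye(4);W[:3,:3]=s['tcp_rot'];W[:3,3]=s['position'];T=W@np.array(c['T_tool_cam'])
    np.savez(f'pics/{name}.npz',T=np.array(T),f=200/np.tan(np.radians(c['vertical_fov']/2)),cx=c['cx'],cy=c['cy'],k1=c['k1'])
    return c
def px2w(name,u,v,z):
    d=np.load(f'pics/{name}.npz');T=d['T']
    p=np.array([(u-d['cx'])/d['f'],(v-d['cy'])/d['f']]);q=p.copy()
    for _ in range(30): q=p/(1+d['k1']*(q@q))
    r=T[:3,:3]@np.array([q[0],q[1],1]);o=T[:3,3]
    return o+r*(z-o[2])/r[2]
def w2px(name,P):
    d=np.load(f'pics/{name}.npz');T=d['T'];c=T[:3,:3].T@(np.array(P)-T[:3,3]);q=c[:2]/c[2]
    q=q*(1+d['k1']*(q@q));return q*d['f']+[d['cx'],d['cy']]
E
python3 - <<'E'
from h import *
for c in('top','scene'):
    snap(c,c+'0')
s=read_state();print(s['time_s'],np.round(s['tcp_rot'],3),s['force'])
E
```

```text
0.1 [[-0.975  0.221 -0.001]
 [ 0.221  0.975 -0.002]
 [ 0.    -0.002 -1.   ]] [ 0.54230862 -0.76412506 -0.02425229]
```

View pics/top0.png

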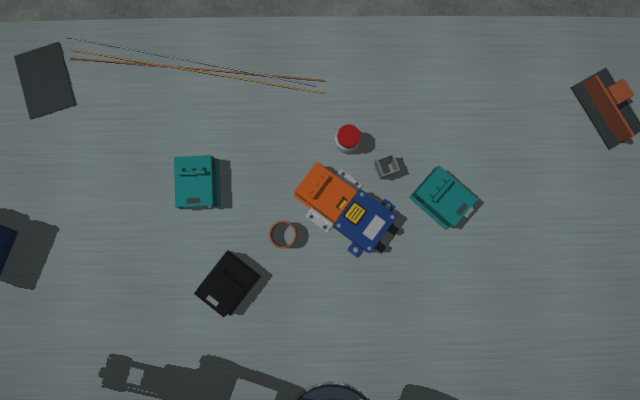

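View pics/scene0.png

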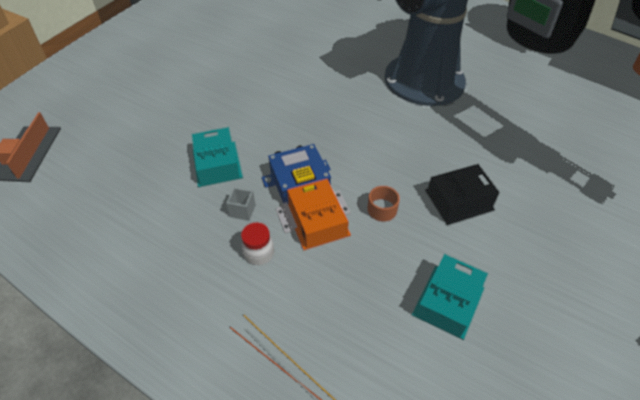

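```bash
python3 - <<'E'
from h import *
a=cv2.imread('pics/top0.png')[125:265,260:420]; cv2.imwrite('pics/crop1.png',cv2.resize(a,None,fx=5,fy=4.2857 and 5,interpolation=cv2.INTER_CUBIC)[:600])
a=cv2.imread('pics/scene0.png')[130:270,220:410]; cv2.imwrite('pics/crop2.png',cv2.resize(a,None,fx=4,fy=4,interpolation=cv2.INTER_CUBIC))
E
```

```text
(no output)
```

View pics/crop1.png

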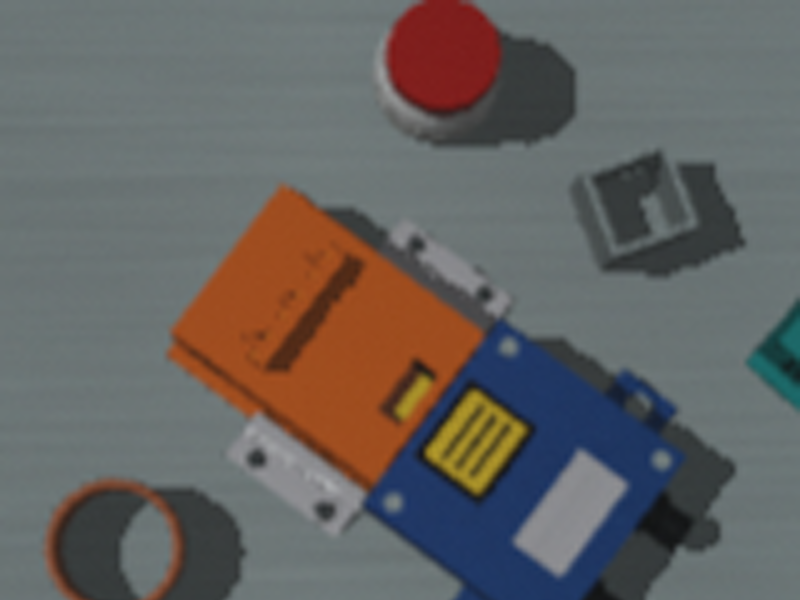

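View pics/crop2.png

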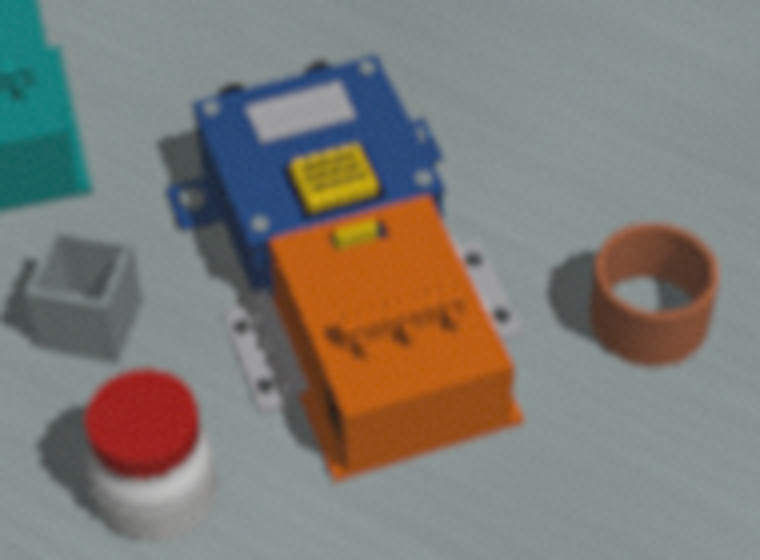

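```bash
python3 - <<'E'
from h import *
from scipy.optimize import least_squares as ls
t=lambda u,v:(260+(u+.5)/5-.5,125+(v+.5)/5-.5)
g=lambda u,v:(220+(u+.5)/4-.5,130+(v+.5)/4-.5)
O=[('top0',t(285,187),(55,-40.5,50)),('top0',t(175,332),(55,40.5,50)),('top0',t(478,440),(-79,0,57)),('top0',t(497,322),(-56,-50,49)),('top0',t(368,507),(-56,50,49)),('top0',t(684,460),(-156,-50,49)),
('scene0',g(345,418),(55,-40.5,50)),('scene0',g(512,365),(55,40.5,50)),('scene0',g(197,103),(-156,-50,49)),('scene0',g(377,57),(-156,50,49))]
def loc(q,p):
    c,s=np.cos(q[2]),np.sin(q[2]);x,y,z=np.array(p)/1e3
    return np.array([q[0]+c*x-s*y,q[1]+s*x+c*y,z])
F=lambda q:np.concatenate([w2px(n,loc(q,p))-u for n,u,p in O])
print([np.round(px2w(n,*u,p[2]/1e3),3) for n,u,p in O][:4])
a=px2w('top0',*O[2][1],.057)
best=min((ls(F,[a[0],a[1],y],x_scale=[.1,.1,1]) for y in np.arange(-3,3,.7)),key=lambda r:r.cost)
q=best.x;print(q[:2],np.degrees(q[2]));print(np.round(best.fun.reshape(-1,2),1))
for nm,p in(('tab',(-79,0,57)),('ridge',(12,0,57)),('ridge end',(114,0,57))):print(nm,np.round(loc(q,p),4))
np.save('q.npy',q)
for nm,u,z in(('jar',t(443,55),.065),('tube',t(640,205),.045),('pipe',t(116,547),.04)):
    w=px2w('top0',*u,z);d=w[:2]-q[:2];c,s=np.cos(q[2]),np.sin(q[2]);print(nm,np.round(w,3),'box',np.round([c*d[0]+s*d[1],-s*d[0]+c*d[1]],3))
st=read_state();R=np.array(st['tcp_rot']);p=np.array(st['position']);print(p,np.degrees(np.arctan2(R[1,1],R[0,1])))
print('tab in tool',R.T@(loc(q,(-79,0,57))-p))
E
```

```text
[array([0.588, 0.027, 0.05 ]), array([0.525, 0.075, 0.05 ]), array([ 0.476, -0.054,  0.057]), array([ 0.528, -0.064,  0.049])]
[0.52356295 0.0078056 ] -307.7829458513822
[[ 0.2 -0.6]
 [-0.4 -0.1]
 [ 0.1  0.5]
 [ 1.3 -0.4]
 [-0.6 -0.6]
 [ 0.9 -0.2]
 [ 0.5 -0.2]
 [ 1.1  0.4]
 [-0.6 -0.2]
 [ 0.7 -0.6]]
tab [ 0.4752 -0.0546  0.057 ]
ridge [0.5309 0.0173 0.057 ]
ridge end [0.5934 0.0979 0.057 ]
jar [ 0.642 -0.042  0.065] box [ 0.034 -0.124]
tube [ 0.579 -0.128  0.045] box [-0.074 -0.127]
pipe [0.433 0.102 0.04 ] box [0.019 0.13 ]
[0.13782393 0.60897671 0.24666389] 77.23651103938367
tab in tool [-0.47567137 -0.57231078  0.1906349 ]
```

>>> step_arm:
  steps:
    - [-0.793,-0.603,0,0,0,0,1]
    - [-0.793,-0.603,0,0,0,0,1]
    - [-0.793,-0.603,0,0,0,0,1]
    - [-0.793,-0.603,0,0,0,0,1]
    - [-0.793,-0.603,0,0,0,0,1]
    - [-0.793,-0.603,0,0,0,0,1]
    - [-0.793,-0.603,0,0,0,0,1]
    - [-0.793,-0.603,0,0,0,0,1]

```text
time_s: 0.77
position: [0.3335, 0.3764, 0.2473]
tcp_rot: [[-0.974, 0.226, 0.001], [0.226, 0.974, -0.003], [-0.002, -0.002, -1.0]]
force: [-0.4, 0.3, -0.8]
opening: 0.482
grasp_force: 0.0
```

>>> step_arm:
  steps:
    - [-0.677,-0.803,0,0,0,0,1]
    - [-0.677,-0.803,0,0,0,0,1]
    - [-0.677,-0.803,0,0,0,0,1]
    - [-0.677,-0.803,0,0,0,0,1]
    - [-0.677,-0.803,0,0,0,0,1]
    - [-0.677,-0.803,0,0,0,0,1]
    - [-0.677,-0.803,0,0,0,0,1]
    - [-0.677,-0.803,0,0,0,0,1]

```text
time_s: 1.43
position: [0.477, 0.0976, 0.2476]
tcp_rot: [[-0.975, 0.223, 0.002], [0.223, 0.975, -0.001], [-0.002, -0.001, -1.0]]
force: [0.8, -0.2, 0.2]
opening: 0.012
grasp_force: 0.0
```

>>> step_arm:
  steps:
    - [-0.114,-0.504,0.16,0,0,1,1]
    - [-0.114,-0.504,0.16,0,0,1,1]
    - [-0.114,-0.504,0.16,0,0,1,1]
    - [-0.114,-0.504,0.16,0,0,1,1]
    - [-0.114,-0.504,0.16,0,0,1,1]
    - [-0.114,-0.504,0.16,0,0,1,1]
    - [-0.114,-0.504,0.16,0,0,1,1]
    - [-0.114,-0.504,0.16,0,0,1,1]

```text
time_s: 2.1
position: [0.4748, -0.0543, 0.1992]
tcp_rot: [[-0.532, 0.847, -0.001], [0.847, 0.532, 0.001], [0.001, -0.0, -1.0]]
force: [-0.5, 1.1, 0.3]
opening: 0.004
grasp_force: 0.0
```

>>> step_arm:
  steps:
    - [0,0,0,0,0,1,1]
    - [0,0,0,0,0,1,1]
    - [0,0,0,0,0,1,1]
    - [0,0,0,0,0,1,1]
    - [0,0,0,0,0,1,1]
    - [0,0,0,0,0,1,1]
    - [0,0,0,0,0,1,1]

```text
time_s: 2.68
position: [0.4749, -0.0537, 0.1995]
tcp_rot: [[0.224, 0.975, -0.0], [0.975, -0.224, 0.0], [0.0, -0.0, -1.0]]
force: [0.3, 0.1, 0.4]
opening: 0.004
grasp_force: 0.0
```

>>> step_arm:
  steps:
    - [0,0,0,0,0,0.555,1]
    - [0,0,0,0,0,0.555,1]
    - [0,0,0,0,0,0.555,1]
    - [0,0,0,0,0,0.555,1]
    - [0,0,0,0,0,0.555,1]

```text
time_s: 3.1
position: [0.475, -0.0537, 0.1995]
tcp_rot: [[0.611, 0.791, -0.0], [0.791, -0.611, 0.0], [0.0, -0.0, -1.0]]
force: [0.4, -0.8, 0.1]
opening: 0.004
grasp_force: 0.0
```

```bash
cat >> h.py <<'E'
q=np.load('q.npy')
def loc(p):
    c,s=np.cos(q[2]),np.sin(q[2]);x,y,z=np.array(p)/1e3
    return np.array([q[0]+c*x-s*y,q[1]+s*x+c*y,z])
def rep(tgt=None):
    s=read_state();R=np.array(s['tcp_rot']);p=np.array(s['position'])
    c,n=np.cos(q[2]),np.sin(q[2]);d=p-[q[0],q[1],0]
    print('t',s['time_s'],'box mm',np.round([1e3*(c*d[0]+n*d[1]),1e3*(-n*d[0]+c*d[1]),1e3*d[2]],1),'yaw y',np.degrees(np.arctan2(R[1,1],R[0,1])),'tilt',R[:,2].round(4),'F',np.round(s['force'],1),'op',s['opening'])
    if tgt is not None:print('units',np.round(R.T@(loc(tgt)-p)/.3,4),'yaw err units',(np.degrees(np.arctan2(R[1,1],R[0,1])) - (np.degrees(q[2])%360-90))/45)
E
python3 - <<'E'
from h import *
rep((-79,0,95))
snap('wrist','w1')
for nm,p in(('tab',(-79,0,57)),('ridge',(12,0,57)),('roofF-',(55,-40.5,50)),('roofF+',(55,40.5,50)),('tip',(-79,0,175))):print(nm,w2px('w1',loc(p)).round(0))
E
```

```text
t 3.1 box mm [-78.4   0.7 199.5] yaw y -37.68413959125233 tilt [-1.e-04  2.e-04 -1.e+00] F [ 0.4 -0.8  0.1] op 0.003931394238739962
units [-0.002   0.0025  0.3483] yaw err units 0.002195694669552179
tab [319. 196.]
ridge [319.  94.]
roofF- [368.  41.]
roofF+ [271.  40.]
tip [319. 255.]
```

View pics/w1.png

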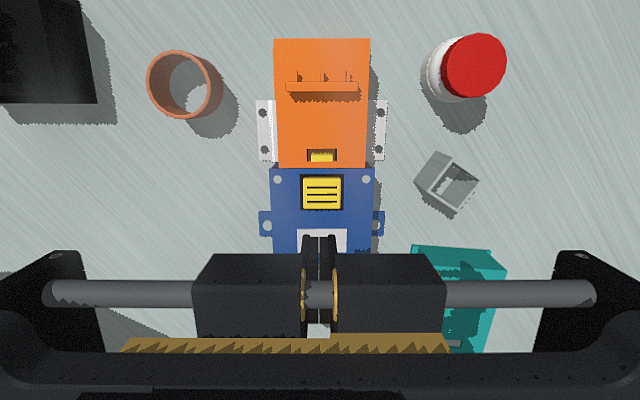

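>>> step_arm:
  steps:
    - [0.002,0.004,0.13,0,0,0,1]
    - [0.002,0.004,0.26,0,0,0,1]
    - [0.002,0.004,0.36,0,0,0,1]
    - [0.002,0.004,0.38,0,0,0,1]
    - [0.002,0.004,0.39,0,0,0,1]
    - [0.002,0.004,0.4,0,0,0,1]
    - [0.002,0.004,0.405,0,0,0,1]
    - [0.002,0.004,0.405,0,0,0,1]

```text
time_s: 3.82
position: [0.4764, -0.0544, 0.0793]
tcp_rot: [[0.612, 0.791, 0.001], [0.791, -0.612, -0.0], [0.0, 0.001, -1.0]]
force: [-0.9, -0.1, 2.1]
opening: 0.009
grasp_force: 1.3
```

>>> step_arm:
  steps:
    - [0,0,0.004,0,0,0,1]
    - [0,0,0.008,0,0,0,1]
    - [0,0,0.01,0,0,0,1]
    - [0,0,0.01,0,0,0,1]
    - [0,0,0.01,0,0,0,1]

```text
time_s: 4.23
position: [0.4766, -0.0546, 0.0765]
tcp_rot: [[0.612, 0.791, 0.002], [0.791, -0.612, -0.001], [0.001, 0.002, -1.0]]
force: [-3.0, 1.8, 4.7]
opening: 0.005
grasp_force: 3.2
```

>>> step_arm:
  steps:
    - [0,0,0.003,0,0,0,1]
    - [0,0,0.006,0,0,0,1]
    - [0,0,0.007,0,0,0,1]
    - [0,0,0.007,0,0,0,1]
    - [0,0,0.007,0,0,0,1]

```text
time_s: 4.65
position: [0.4766, -0.0547, 0.0759]
tcp_rot: [[0.612, 0.791, 0.003], [0.791, -0.612, -0.001], [0.001, 0.003, -1.0]]
force: [-5.5, 1.0, 20.3]
opening: 0.004
grasp_force: 10.1
```

Bottomed (20 N, steep rise). Hold there.

>>> step_arm:
  steps:
    - [0,0,0,0,0,0,1]
    - [0,0,0,0,0,0,1]
    - [0,0,0,0,0,0,1]
    - [0,0,0,0,0,0,1]
    - [0,0,0,0,0,0,1]
    - [0,0,0,0,0,0,1]
    - [0,0,0,0,0,0,1]
    - [0,0,0,0,0,0,1]

```text
time_s: 5.32
position: [0.4766, -0.0547, 0.0759]
tcp_rot: [[0.612, 0.791, 0.003], [0.791, -0.612, -0.001], [0.001, 0.003, -1.0]]
force: [-5.7, 1.1, 19.9]
opening: 0.004
grasp_force: 10.1
```

```bash
python3 - <<'E'
from h import *
rep((-79,0,95))
snap('top','top1')
a=cv2.imread('pics/top1.png')[125:265,260:420]
b=cv2.imread('pics/top0.png')[125:265,260:420]
cv2.imwrite('pics/crop3.png',cv2.resize(np.vstack([a,]),None,fx=4,fy=4,interpolation=cv2.INTER_CUBIC))
for x in (0,14):print(x,[((w2px('top1',loc((55+x,y,50)))-[260,125])*4).round() for y in(-40.5,40.5)])
E
```

```text
t 5.3167 box mm [-78.2  -1.2  75.9] yaw y -37.699224129619196 tilt [ 0.0026 -0.0012 -1.    ] F [-5.7  1.1 19.9] op 0.004114945101710425
units [-0.0027 -0.0037 -0.0637] yaw err units 0.0018604827058440934
0 [array([227., 145.]), array([137., 263.])]
14 [array([207., 130.]), array([116., 248.])]
```

View pics/crop3.png

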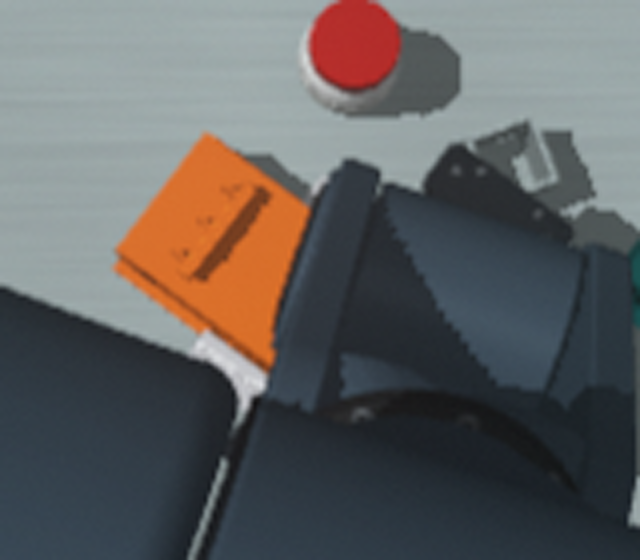

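>>> step_arm:
  steps:
    - [0,0,-0.04,0,0,0,1]
    - [0,0,-0.11,0,0,0,1]
    - [0.08,0,-0.11,0,0,0,1]
    - [0.18,0,-0.11,0,0,0,1]
    - [0.28,0,-0.11,0,0,0,1]
    - [0.28,0,-0.11,0,0,0,1]
    - [0.28,0,-0.06,0,0,0,1]
    - [0.28,0,-0.027,0,0,0,1]

```text
time_s: 6.03
position: [0.5297, 0.0119, 0.0818]
tcp_rot: [[0.611, 0.792, 0.006], [0.792, -0.611, -0.001], [0.002, 0.005, -1.0]]
force: [0.4, 0.7, -0.2]
opening: 0.001
grasp_force: 0.0
```

```bash
python3 - <<'E'
from h import *
rep((8,0,81))
snap('wrist','w2'); 
a=cv2.imread('pics/w2.png');cv2.imwrite('pics/w2b.png',a)
E
```

```text
t 6.0333 box mm [ 7.  -2.4 81.8] yaw y -37.65090228969105 tilt [ 0.0055 -0.0012 -1.    ] F [ 0.4  0.7 -0.2] op 0.0010971468518806598
units [ 0.0035 -0.0079  0.0027] yaw err units 0.002934301370914088
```

View pics/w2.png

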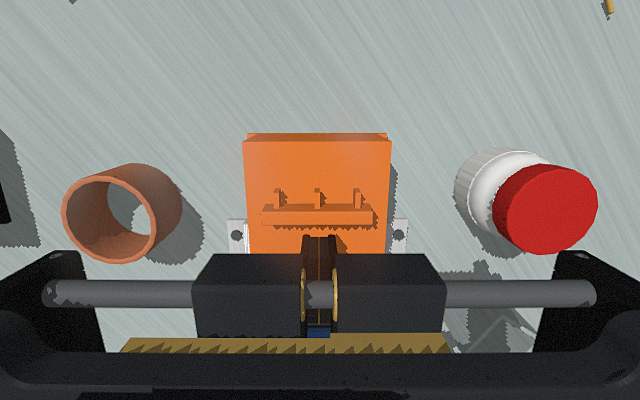

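>>> step_arm:
  steps:
    - [0.02,0,0.003,0,0,0,1]
    - [0.035,0,0.003,0,0,0,1]
    - [0.05,0,0.003,0,0,0,1]
    - [0.065,0,0.003,0,0,0,1]
    - [0.08,0,0.003,0,0,0,1]
    - [0.095,0,0.003,0,0,0,1]
    - [0.11,0,0.003,0,0,0,1]
    - [0.125,0,0.003,0,0,0,1]

```text
time_s: 6.75
position: [0.5509, 0.0419, 0.0803]
tcp_rot: [[0.612, 0.791, 0.0], [0.791, -0.612, -0.0], [0.0, 0.0, -1.0]]
force: [-0.1, -1.1, -0.1]
opening: 0.006
grasp_force: 0.4
```

>>> step_arm:
  steps:
    - [0.015,0,0,0,0,0,1]
    - [0.03,0,0,0,0,0,1]
    - [0.045,0,0,0,0,0,1]
    - [0.06,0,0,0,0,0,1]
    - [0.075,0,0,0,0,0,1]
    - [0.09,0,0,0,0,0,1]
    - [0.105,0,0,0,0,0,1]
    - [0.12,0,0,0,0,0,1]

```text
time_s: 7.42
position: [0.5729, 0.0703, 0.0801]
tcp_rot: [[0.612, 0.791, -0.0], [0.791, -0.612, -0.0], [-0.0, -0.0, -1.0]]
force: [-1.4, -0.0, 0.7]
opening: 0.005
grasp_force: 0.4
```

```bash
python3 - <<'E'
from h import *
rep((100,0,81))
snap('wrist','w3')
snap('scene','s3')
a=cv2.imread('pics/w3.png')[:270,100:540];b=cv2.imread('pics/s3.png')[130:330,200:460]
b=cv2.resize(b,(351,270),interpolation=cv2.INTER_CUBIC)
cv2.imwrite('pics/m3.png',np.hstack([a,b]))
E
```

```text
t 7.4167 box mm [79.7 -0.7 80.1] yaw y -37.73959766084812 tilt [-0. -0. -1.] F [-1.4 -0.   0.7] op 0.005284155870267503
units [ 0.0678 -0.0022 -0.0029] yaw err units 0.0009632931229791414
```

View pics/m3.png

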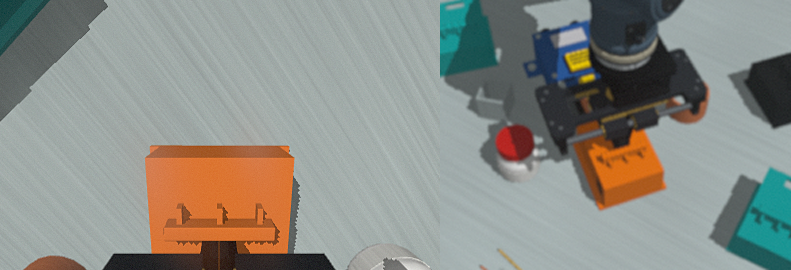

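>>> step_arm:
  steps:
    - [0.015,0,0,0,0,0,1]
    - [0.03,0,0,0,0,0,1]
    - [0.045,0,0,0,0,0,1]
    - [0.06,0,0,0,0,0,1]
    - [0.075,0,0,0,0,0,1]
    - [0.09,0,0,0,0,0,1]
    - [0.1,0,0,0,0,0,1]
    - [0.1,0,0,0,0,0,1]

```text
time_s: 8.18
position: [0.5916, 0.0944, 0.0802]
tcp_rot: [[0.612, 0.791, 0.001], [0.791, -0.612, 0.0], [0.001, 0.001, -1.0]]
force: [0.6, -1.0, 0.1]
opening: 0.001
grasp_force: 0.0
```

```bash
python3 - <<'E'
from h import *
rep((110,0,81))
snap('scene','s4');snap('top','t4')
m=[]
for n in('s4','t4'):
    print(n,[w2px(n,loc((55+108,y,50))).round(1) for y in(-40.5,40.5)])
a=cv2.imread('pics/s4.png')[180:320,240:360];b=cv2.imread('pics/t4.png')[90:230,250:370]
cv2.imwrite('pics/m4.png',cv2.resize(np.hstack([a,b]),None,fx=3.3,fy=3.3,interpolation=cv2.INTER_CUBIC))
E
```

```text
t 8.1833 box mm [110.1  -0.8  80.2] yaw y -37.7081326641514 tilt [ 1.e-03  2.e-04 -1.e+00] F [ 0.6 -1.   0.1] op 0.0012105999549059457
units [-0.0004 -0.0026 -0.0026] yaw err units 0.0016625152717951311
s4 [array([327.8, 284.8]), array([372.9, 269.9])]
t4 [array([277.5, 131.9]), array([254.8, 161. ])]
```

View pics/m4.png

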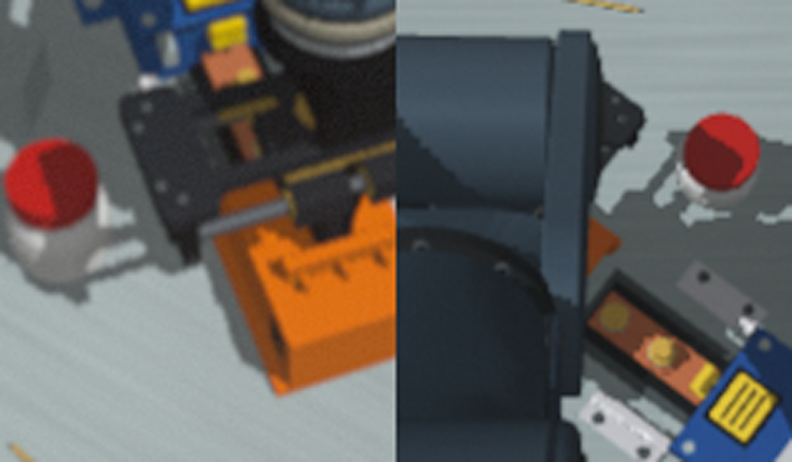

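>>> step_arm:
  steps:
    - [-0.03,0,0,0,0,0,1]
    - [-0.05,0,0,0,0,0,1]
    - [-0.05,0,-0.1,0,0,0,1]
    - [-0.05,0,-0.2,0,0,0,1]
    - [-0.05,0,-0.35,0,0,0,1]
    - [-0.15,0,-0.4,0,0,0,1]
    - [-0.28,0,-0.4,0,0,0,1]
    - [-0.4,0,-0.4,0,0,0,1]

```text
time_s: 8.95
position: [0.517, -0.0025, 0.202]
tcp_rot: [[0.611, 0.792, 0.004], [0.792, -0.611, -0.001], [0.001, 0.004, -1.0]]
force: [-0.4, -0.8, 0.3]
opening: 0.007
grasp_force: 0.0
```

>>> step_arm:
  steps:
    - [-0.1,0,0,0,0,0,1]
    - [-0.1,0,0,0,0,0,1]
    - [-0.1,0,0,0,0,0,1]

```text
time_s: 9.2
position: [0.4977, -0.0263, 0.2003]
tcp_rot: [[0.615, 0.788, -0.001], [0.788, -0.615, 0.0], [-0.0, -0.001, -1.0]]
force: [0.1, -0.3, -0.1]
opening: 0.0
grasp_force: 0.0
```

```bash
python3 - <<'E'
from h import *
rep()
snap('wrist','w5');snap('scene','s5')
for n in('w5','s5'):
    print(n,'front/rear roof @108',[w2px(n,loc((x+108,y,50))).round(1) for x in(-55,55) for y in(-40.5,40.5)],'plate end',[w2px(n,loc((46,y,4))).round(1) for y in(-30,30)],'rear foot@108',[w2px(n,loc((53,y,0))).round(1) for y in(-47,47)])
a=cv2.imread('pics/w5.png');b=cv2.imread('pics/s5.png')[160:300,220:400]
b=cv2.resize(b,(360,280),interpolation=cv2.INTER_CUBIC)
a=a[:280,100:540]
cv2.imwrite('pics/m5.png',np.hstack([a,b]))
E
```

```text
t 9.2 box mm [-42.8  -0.4 200.3] yaw y -37.96476737899415 tilt [-7.e-04  3.e-04 -1.e+00] F [ 0.1 -0.3 -0.1] op 0.0004809564709141465
w5 front/rear roof @108 [array([363.6,  87.9]), array([271.,  88.]), array([369.2, -61.6]), array([264.7, -61.3])] plate end [array([346.9,  97. ]), array([288.2,  97.1])] rear foot@108 [array([363.2,  89.9]), array([271.8,  90.1])]
s5 front/rear roof @108 [array([306. , 233.1]), array([348.3, 220.4]), array([327.8, 284.8]), array([372.9, 269.9])] plate end [array([310.8, 242.7]), array([340.7, 233.5])] rear foot@108 [array([303.4, 249.4]), array([350.3, 235. ])]
```

View pics/m5.png

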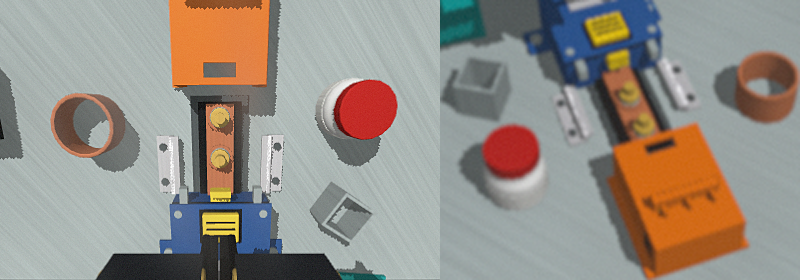

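```bash
python3 -c "
from rig import *
print(hand_in())"
```

```text
the job is handed in; nothing more can be done
None
```

The job is handed in at about 9 s: the tab was pressed fully in and the cover sprang loose; it was then pushed straight off the terminals and stands upright about 7 mm past the plate's end. The jar, pipe offcut and tube offcut were not touched; the judging result was not shown.

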